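# Sort the mixed pliers back onto their two bench racks

### The arm

A 6-joint arm with a two-finger parallel gripper is mounted at the origin on a cart in front of the work surface, level with it; the furniture and walls round the work are solid. World frame = base frame: x ahead of the robot, y to its left, z up, the work surface at z = 0. Lengths are in m, angles in rad, forces in N, time in s.
With the tool pointing down it reaches from about 0.35 to 0.975 m from the base axis. Payload 4.9 kg.
Tool frame: the origin (TCP) lies midway between the tips of the shut fingers; the grasp point (between the pads) lies 19 mm behind it; z points along the fingers, y is the line along which they close (so a half turn about z gives the same grasp; the last joint's range is limited). The gripper opens to 85 mm and grips with 20 to 120 N. Pads are 22 mm wide; open, the fingers measure 114 mm over their backs; the gripper's body (76 mm by 85 mm) begins 54 mm behind the grasp point. The pads swing forward as they close: fully open they stand 13 mm farther back than shut.
Start: joints at [-1.364, 0.053, 1.613, -0, 1.476, -0.119], TCP at [0.2, -0.592, 0.231] pointing down, gripper open.
Joint ranges: [-3.01, 3.01], [-1.01, 2.22], [0.06, 2.58], [-1.02, 4.17], [0.09, 2.62], [-3.14, 3.14]. Speed limits (rad/s): [2.57, 2.57, 3.14, 3.14, 3.14, 3.14].

### API

Orientations are given as a rotation vector (axis times angle).
In Python, from station import ctrl gives the robot as it stands.
- The arm moves only by the tool step_arm, never from a script. Its argument "targets" is a list of rows, each an object with "travel": the shift along the world's x, y, z as a fraction of full scale, a list of three; "angular": the turn, a rotation vector about the world's x, y, z as a fraction of full scale, a list of three; "gripper": the opening, from 0 (shut) to 1 (fully open). In form: [{"travel": [x, y, z], "angular": [rx, ry, rz], "gripper": gripper}, ...]. A call has 1 to 10 rows; each row is the pose to reach, as a shift and turn from the pose commanded when the call began; what a row does not reach only later rows make up. Full scale, the value 1, is 0.6 m for a shift and pi/4 rad for a turn. A row lasts 1/10 s, in which the tool goes at most 50 mm and 8.59 degrees, less where a joint would pass 70% of its speed; a pose out of reach is approached as far as the arm can. A call with a number of a shift or a turn outside -1 to 1 is refused whole. A call with a gripper value outside its range is refused whole. The fingers move at their own pace and stop on an object; "squeeze" is the grip in N (left out, the last holds). Time passes only in rows, so rows that repeat a pose let the fingers close. It gives the time, the measured TCP pose, the force, the opening and the grip force at its end, in the units of the state.
- ctrl.get_obs(): the state, without advancing time (a new reading comes with each control period).
- ctrl.get_image(name): name is "scene" or "top" or "wrist"; returns a dict with "img" (400x640x3 uint8, red, green, blue), "fx", "fy", "cx", "cy" (pixels), "rvec" (rotation vector, rad) and "tvec" (3), from world to camera coordinates, as OpenCV has them. Camera axes: x right, y down, z forward; pixel columns grow to the right and rows downward; lengths in m; the calibration is good to about 2 mm. A picture is of the moment at which its call begins. There is no depth.
- ctrl.finish_job(): hands the job in; it is judged then, once.
The state is a dict: "t": time; "q": joint angles; "dq": joint speeds; "effort": joint torques, N m; "tool_pos": TCP position; "tool_rot": TCP orientation; "contact_force": force on the tool from outside, world axes, zero at the start; "wrist_torque": the same for the moment, N m; "opening": finger opening in m; "grip_force": force on a finger pad.
Only numpy, scipy, OpenCV 4.12 (cv2) and the standard library are available. Lean on these libraries where they do the work, as an engineer would, in place of code of your own. Each camera call takes 0.05 s, during which the arm holds its last target. There are 200 camera calls.

### The job

The pliers were all hung anyhow on the steel rail by the edge of the bench. Sort them onto the two wooden racks: the two long-handled cutters on the tall rack, where their handles clear the bench, and the two short slim-nosed pliers on the low rack, one to a bay, each hanging freely astride its rail like now. Let none fall, and leave the mug, the tape and the ring clamp where they are.

Things in the scene. Friction and masses are not known exactly. Their poses are not given: they have to be found in the camera images.
- cutter_a: Side cutters with a long oval dark head and grey handles, 74 x 15 x 153 mm. Hangs jaws up astride a bar; origin midway between the handle ends, at their lower end; z up to the jaws, x across the handles, y through the thickness. Hung, its origin is 91 mm below the top of the steel bar, 86 mm on the wider rack bars. Head 8 to 10 mm thick (y) from 92 to 152 mm up; 37 mm between the handle ends.
- cutter_b: Side cutters with a round oval bright head, grey-blue handles, 78 x 14 x 134 mm. Hangs jaws up astride a bar; origin midway between the handle ends, at their lower end; z up to the jaws, x across the handles, y through the thickness. Hung, its origin is 91 mm below the top of the steel bar, 87 mm on the wider rack bars. Head 8 to 10 mm thick (y) from 92 to 134 mm up; 39 mm between the handle ends.
- nose_a: Slim pliers, straight narrow bright jaws, splayed blue handles, 92 x 11 x 130 mm. Hangs jaws up astride a bar; origin midway between the handle ends, at their lower end; z up to the jaws, x across the handles, y through the thickness. Hung, its origin is 79 mm below the top of the steel bar, 78 mm on the wider rack bars. Jaws 7 to 9 mm thick (y) from 80 to 130 mm up; 50 mm between the handle ends.
- nose_b: Slim pliers, straight narrow bright jaws, splayed teal handles, 94 x 11 x 130 mm. Hangs jaws up astride a bar; origin midway between the handle ends, at their lower end; z up to the jaws, x across the handles, y through the thickness. Hung, its origin is 77 mm below the top of the steel bar, 76 mm on the wider rack bars. Jaws 7 to 9 mm thick (y) from 80 to 129 mm up; 52 mm between the handle ends.
- tall_rack: Tall wooden pliers rack. Fixed. Origin on the bench under the middle of the rail; y along the rail, x across it. The bar is 16 mm wide with a straight top 130 mm above the bench, 128 mm long between two end cheeks that rise 6 mm above it, their feet 92 mm deep; a 6 mm brass collar, 4 mm proud of the bar, halves it into two bays centred at y = +32 and -32 mm.
- low_rack: Low wooden pliers rack. Fixed. Origin on the bench under the middle of the rail; y along the rail, x across it. The bar is 16 mm wide with a straight top 83 mm above the bench, 128 mm long between two end cheeks that rise 6 mm above it, their feet 92 mm deep; a 6 mm brass collar, 4 mm proud of the bar, halves it into two bays centred at y = +32 and -32 mm.
- return_rail: Square steel bar, 12 mm thick, on two steel posts with flat dark feet; the pliers hang on it at the start, about 56 mm apart. Fixed. Origin on the bench under its middle; y along the bar, x across; top of the bar 112 mm above the bench, 250 mm between the posts.
- mug: Striped mug, 86 x 115 x 95 mm, at the back of the bench; bystander. Origin under its centre.
- tape_roll: Roll of masking tape lying flat, 104 x 103 x 25 mm, at the back left; bystander. Origin under its centre.
- ring_clamp: Wooden ring clamp lying flat, 28 x 133 x 25 mm, near the front edge; bystander. Origin under its centre.

How it is judged:
By the outcome, as a careful person would: the job done as asked, in the order asked, and still so for the second after the job is handed in, with the robot touching nothing.
It also fails if it takes over 112 s, if anything falls off the work surface, if the arm or the gripper's body presses on something with over 40 N, if the wrist force passes 120 N, or if a joint passes its speed limit or range.

## Working session

There is one attempt and no reset: what is moved stays moved. The work goes in short steps, Python scripts to look and compute and a tool call to move; the robot and the scene stay as the last step left them, time stands still between calls to the robot, and variables do not carry over. Pictures are saved under pics/ and viewed, at most 14 in all, crops included, and the job is handed in when it is done.

Besides the shell and the picture viewer there is one more tool, called after ">>>" as name([rows], argument=value, ...), one row to a line, values as JSON. step_arm: Moves the arm, as the interface text tells. Its arguments: {"type":"object","properties":{"targets":{"type":"array"},"squeeze":{"type":"number"}},"required":["targets"]}

```bash
mkdir -p pics
cat > h.py <<'E'
import numpy as np, cv2, json
from station import ctrl
def shot(name,fn):
    d=ctrl.get_image(name); cv2.imwrite('pics/'+fn+'.png',cv2.cvtColor(d['img'],cv2.COLOR_RGB2BGR))
    json.dump({k:np.array(d[k]).tolist() for k in d if k!='img'},open('pics/'+fn+'.json','w')); return d
def cam(fn):
    d=json.load(open('pics/'+fn+'.json')); R=cv2.Rodrigues(np.array(d['rvec'],float))[0]
    return d,R,np.array(d['tvec'],float).ravel()
def onz(fn,u,v,z):
    d,R,t=cam(fn); r=R.T@np.array([(u-d['cx'])/d['fx'],(v-d['cy'])/d['fy'],1]); c=-R.T@t
    return c+r*(z-c[2])/r[2]
def proj(fn,p):
    d,R,t=cam(fn); q=R@np.array(p,float)+t; return q[0]/q[2]*d['fx']+d['cx'],q[1]/q[2]*d['fy']+d['cy']
E
python3 - <<'E'
from h import *
np.set_printoptions(precision=4,suppress=True)
o=ctrl.get_obs();print(o)
for n in('scene','top','wrist'):
    shot(n,n+'0'); d,R,t=cam(n+'0'); print(n,-R.T@t,R[2],d['fx'])
E
```

```text
{'t': 0.0, 'q': array([-1.364 ,  0.0533,  1.6143,  0.    ,  1.476 , -0.119 ]), 'dq': array([ 0.0005,  0.001 , -0.0008,  0.0005, -0.0001, -0.0005]), 'effort': array([  0.0016, -39.3681, -37.0173,  -0.0001,   0.0071,  -0.    ]), 'tool_pos': array([ 0.1999, -0.5915,  0.2301]), 'tool_rot': array([-3.0979, -0.5092,  0.0001]), 'contact_force': array([-0.8376, -0.2974,  0.1165]), 'wrist_torque': array([0.0394, 0.0168, 0.0528]), 'grip_force': 0.0, 'opening': 0.08540155131325239}
scene [0.138 0.785 0.918] [ 0.3909 -0.5278 -0.7541] 502.6181498981699
top [0.5084 0.1777 1.0312] [ 0.0607  0.0026 -0.9982] 373.9652067947636
wrist [ 0.2672 -0.5699  0.3746] [-0.2638 -0.0866 -0.9607] 359.3936403123674
```

View pics/scene0.png

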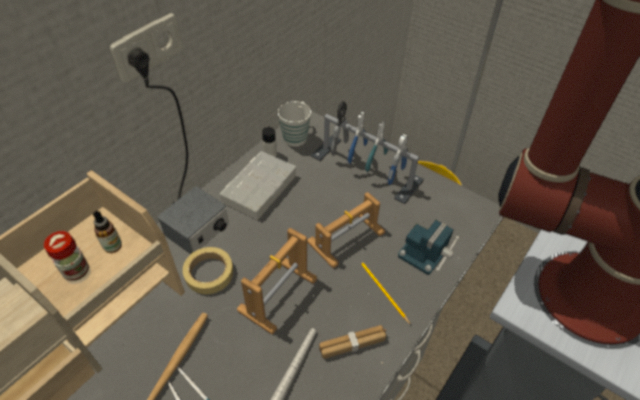

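View pics/top0.png

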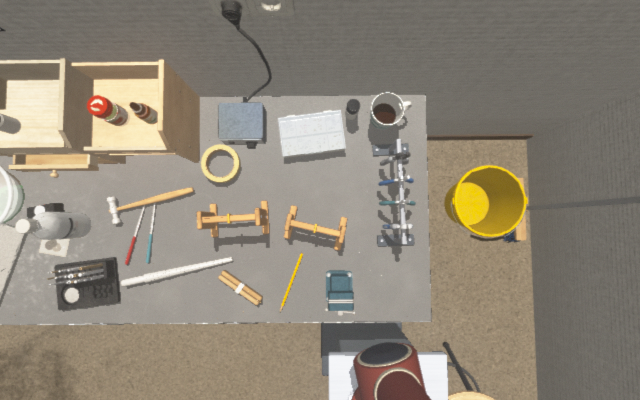

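The rail is at right of the top view (pixels ~(378–415, 148–240)), the tall rack at about (233,218), and the low rack at about (316,229). The mug is right behind the far rail end. I'll crop in for detail.

Run:
```python
import cv2
a=cv2.imread('pics/top0.png'); b=cv2.imread('pics/scene0.png')
cv2.imwrite('pics/c1.png',cv2.resize(a[135:255,190:430],(800,400),interpolation=cv2.INTER_CUBIC)) 
c=cv2.resize(b[90:210,300:460],(800,600),interpolation=cv2.INTER_CUBIC); cv2.imwrite('pics/c2.png',c)
```

```text
(no output)
```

View pics/c1.png

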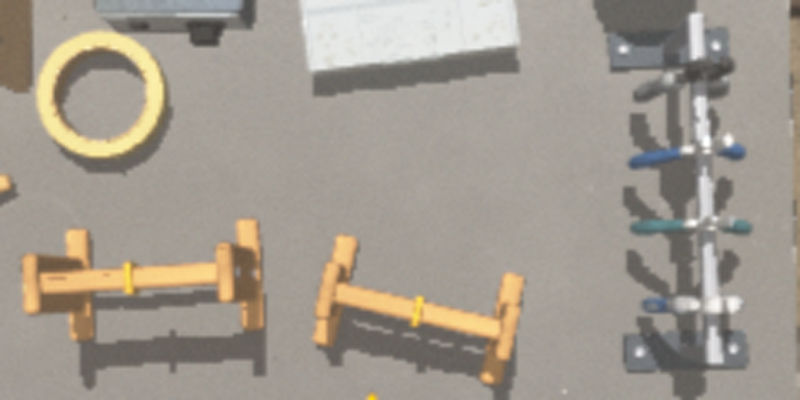

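View pics/c2.png

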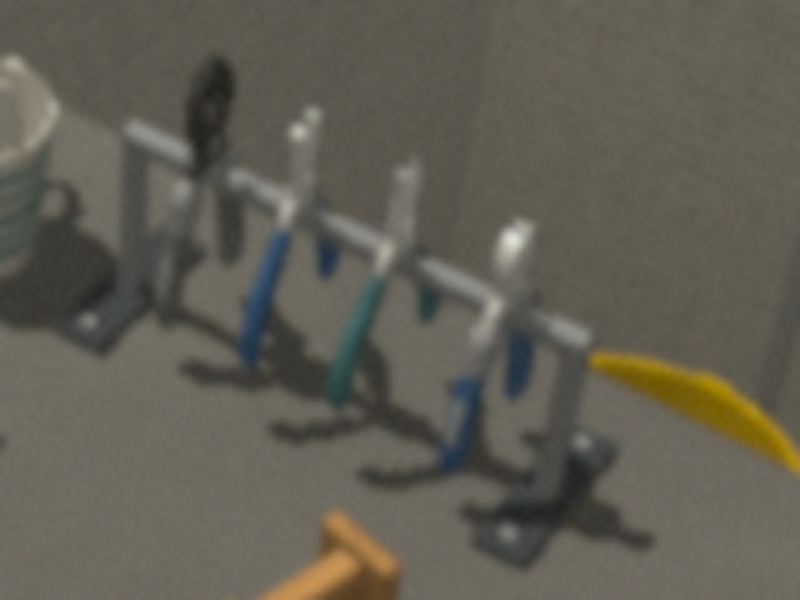

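Order on the rail, from far (mug end) to near, is cutter_a (dark head), nose_a (blue), nose_b (teal), cutter_b. In crop c1 the bar ends are ~(696,15) and (715,360). The tall bar runs (40,283)–(220,275) and the low bar (340,295)–(500,328), with collars at (130,278) and (418,311).

Run:
```python
from h import *
np.set_printoptions(precision=4,suppress=True)
T=lambda x,y,z: onz('top0',190+x/3.3333,135+y/3.3333,z)
r=[T(696,15,.112),T(715,360,.112)];print('rail',*r,np.linalg.norm(r[0]-r[1]),(r[0]+r[1])/2)
for n,c,e,z in(('tall',(130,277.5),((40,283),(220,275)),.130),('low',(418,311),((340,295),(500,328)),.083)):
    a,b=T(*e[0],z),T(*e[1],z); print(n,T(*c,z+.004),(a+b)/2,np.linalg.norm(a-b),np.degrees(np.arctan2(*(a-b)[:2])))
d=r[0]-r[1];print('rail ang',np.degrees(np.arctan2(d[1],d[0])))
S=lambda x,y,z: onz('scene0',300+x/5,90+y/5,z)
for n,p,z in(('ca',(212,62),.174),('na',(305,118),.163),('nb',(405,165),.164),('cb',(516,228),.155)):print(n,S(*p,z))
print('scene rail ends',S(135,125,.112),S(585,338,.112))
for n,p in (('ca',(697,80)),('na',(703,153)),('nb',(706,227)),('cb',(710,303))):print(n,'cross',T(*p,.115))
```

```text
rail [ 0.7092 -0.0211  0.112 ] [ 0.4533 -0.0294  0.112 ] 0.25600108479990297 [ 0.5812 -0.0253  0.112 ]
tall [0.5173 0.3947 0.134 ] [0.5163 0.3956 0.13  ] 0.1301872197850332 -2.032180517203237
low [0.4906 0.1882 0.087 ] [0.4901 0.1868 0.083 ] 0.12389203536248768 12.122568750604497
rail ang 1.8609973362964778
ca [ 0.6653 -0.0173  0.174 ]
na [ 0.6143 -0.0222  0.163 ]
nb [ 0.5584 -0.0218  0.164 ]
cb [ 0.4998 -0.0257  0.155 ]
scene rail ends [ 0.7101 -0.0192  0.112 ] [ 0.4557 -0.0257  0.112 ]
ca cross [ 0.6598 -0.0201  0.115 ]
na cross [ 0.6055 -0.0234  0.115 ]
nb cross [ 0.5508 -0.0244  0.115 ]
cb cross [ 0.4951 -0.026   0.115 ]
```

>>> step_arm([
  {"travel": [0.29, 0.48, 0.06], "angular": [0, 0, 0.8], "gripper": 0.42},
  {"travel": [0.29, 0.48, 0.06], "angular": [0, 0, 0.8], "gripper": 0.42},
  {"travel": [0.29, 0.48, 0.06], "angular": [0, 0, 0.8], "gripper": 0.42},
  {"travel": [0.29, 0.48, 0.06], "angular": [0, 0, 0.8], "gripper": 0.42},
  {"travel": [0.29, 0.48, 0.06], "angular": [0, 0, 0.8], "gripper": 0.42},
  {"travel": [0.29, 0.48, 0.06], "angular": [0, 0, 0.8], "gripper": 0.42},
  {"travel": [0.29, 0.48, 0.06], "angular": [0, 0, 0.8], "gripper": 0.42},
  {"travel": [0.29, 0.48, 0.06], "angular": [0, 0, 0.8], "gripper": 0.42},
  {"travel": [0.29, 0.48, 0.06], "angular": [0, 0, 0.8], "gripper": 0.42},
])

```text
t: 1.05
tool_pos: [0.3743, -0.3036, 0.2672]
tool_rot: [2.789, 1.445, -0.001]
contact_force: [0.2, -0.3, 0.8]
opening: 0.0358
grip_force: 0.0
```

>>> step_arm([
  {"travel": [0.29, 0.48, 0.1], "angular": [0, 0, 0.82], "gripper": 0.42},
  {"travel": [0.29, 0.48, 0.1], "angular": [0, 0, 0.82], "gripper": 0.42},
  {"travel": [0.29, 0.48, 0.1], "angular": [0, 0, 0.82], "gripper": 0.42},
  {"travel": [0.29, 0.48, 0.1], "angular": [0, 0, 0.82], "gripper": 0.42},
  {"travel": [0.29, 0.48, 0.1], "angular": [0, 0, 0.82], "gripper": 0.42},
  {"travel": [0.29, 0.48, 0.1], "angular": [0, 0, 0.82], "gripper": 0.42},
  {"travel": [0.29, 0.48, 0.1], "angular": [0, 0, 0.82], "gripper": 0.42},
  {"travel": [0.29, 0.48, 0.1], "angular": [0, 0, 0.82], "gripper": 0.42},
  {"travel": [0.29, 0.48, 0.1], "angular": [0, 0, 0.82], "gripper": 0.42},
])

```text
t: 1.95
tool_pos: [0.5483, -0.0169, 0.3266]
tool_rot: [-2.191, -2.251, 0.002]
contact_force: [-0.2, -0.5, 0.3]
opening: 0.0355
grip_force: 0.0
```

Run:
```python
from h import *
np.set_printoptions(precision=4,suppress=True)
o=ctrl.get_obs();print(o['t'],o['tool_pos'],o['tool_rot'],o['opening'],o['q'],np.abs(o['dq']).max())
d=shot('wrist','wrist1'); dd,R,t=cam('wrist1');print(-R.T@t,R[2])
im=cv2.imread('pics/wrist1.png');cv2.imwrite('pics/w1.png',cv2.resize(im,(800,500),interpolation=cv2.INTER_CUBIC))
```

```text
1.95 [ 0.5483 -0.0169  0.3266] [-2.1906 -2.2508  0.0022] 0.035534217735136514 [-0.1661 -0.1678  1.6679 -0.0007  1.643  -0.1933] 0.030570713010702105
[0.547  0.053  0.4709] [ 0.0061 -0.2772 -0.9608]
```

View pics/w1.png

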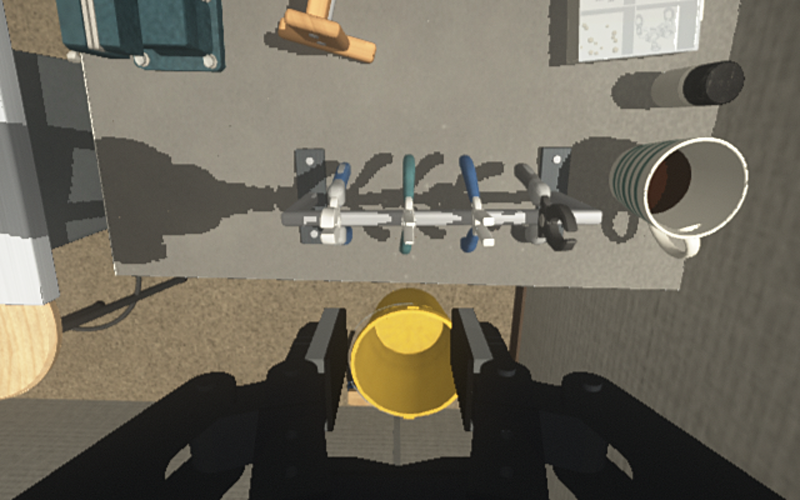

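Run:
```python
import cv2
im=cv2.imread('pics/wrist1.png');cv2.imwrite('pics/w1c.png',cv2.resize(im[115:207,230:490],(780,276),interpolation=cv2.INTER_CUBIC))
```

```text
(no output)
```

View pics/w1c.png

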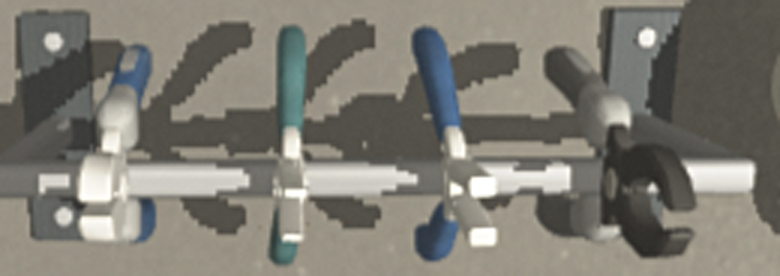

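Run:
```python
from h import *
np.set_printoptions(precision=4,suppress=True)
W=lambda p,z: onz('wrist1',230+p[0]/3,115+p[1]/3,z)
for n,h1,h2,t1,t2,zb,zt in(('cb',(140,50),(147,232),(96,178),(103,222),.021,.155),('nb',(292,30),(284,256),(290,182),(291,238),.033,.164),('na',(424,33),(432,252),(483,184),(484,237),.033,.163),('ca',(553,55),(598,228),(680,207),(688,241),.021,.174)):
    a,b,c,d=W(h1,zb+.003),W(h2,zb+.003),W(t1,zt),W(t2,zt)
    print(n,'handles',a[:2],b[:2],'tips',c[:2],d[:2],'mid h',((a+b)/2)[:2],'yaw of closing',np.degrees(np.arctan2(*(a-b)[:2]))*-1,'w',np.linalg.norm(a-b))
print('bar',W((0,178),.112),W((750,176),.112))
```

```text
cb handles [0.4958 0.0096] [ 0.4985 -0.0674] tips [ 0.4975 -0.0158] [ 0.4994 -0.0293] mid h [ 0.4972 -0.0289] yaw of closing 2.0154553416729253 w 0.07703738544885295
nb handles [0.5574 0.0203] [ 0.5573 -0.0729] tips [ 0.5553 -0.0134] [ 0.5562 -0.0303] mid h [ 0.5574 -0.0263] yaw of closing -0.0437772523002556 w 0.0932331721704142
na handles [0.6097 0.0207] [ 0.6193 -0.0693] tips [ 0.6116 -0.0126] [ 0.6132 -0.0286] mid h [ 0.6145 -0.0243] yaw of closing 6.086080380109854 w 0.09052442061439644
ca handles [0.6648 0.0125] [ 0.6916 -0.06  ] tips [ 0.6655 -0.0153] [ 0.6691 -0.0251] mid h [ 0.6782 -0.0238] yaw of closing 20.257475180535128 w 0.07721671394520745
bar [ 0.4582 -0.0261  0.112 ] [ 0.7125 -0.0181  0.112 ]
```

All four handle spans match the given widths, and cutter_a is yawed about 20°. I'm taking cutter_b first.

>>> step_arm([
  {"travel": [-0.084, -0.013, -0.08], "angular": [0, 0, 0], "gripper": 0.42},
  {"travel": [-0.084, -0.013, -0.16], "angular": [0, 0, 0], "gripper": 0.42},
  {"travel": [-0.084, -0.013, -0.22], "angular": [0, 0, 0], "gripper": 0.42},
  {"travel": [-0.084, -0.013, -0.25], "angular": [0, 0, 0], "gripper": 0.42},
  {"travel": [-0.084, -0.013, -0.28], "angular": [0, 0, 0], "gripper": 0.42},
  {"travel": [-0.084, -0.013, -0.31], "angular": [0, 0, 0], "gripper": 0.42},
  {"travel": [-0.084, -0.013, -0.33], "angular": [0, 0, 0], "gripper": 0.42},
  {"travel": [-0.084, -0.013, -0.343], "angular": [0, 0, 0], "gripper": 0.42},
  {"travel": [-0.084, -0.013, -0.343], "angular": [0, 0, 0], "gripper": 0.42},
], squeeze=40)

```text
t: 2.9
tool_pos: [0.4968, -0.0246, 0.1204]
tool_rot: [-2.191, -2.249, 0.002]
contact_force: [-0.0, -0.5, 0.6]
opening: 0.036
grip_force: 0.0
```

Run:
```python
from h import *
shot('wrist','wrist2');im=cv2.imread('pics/wrist2.png');cv2.imwrite('pics/w2.png',im)
```

```text
(no output)
```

View pics/w2.png

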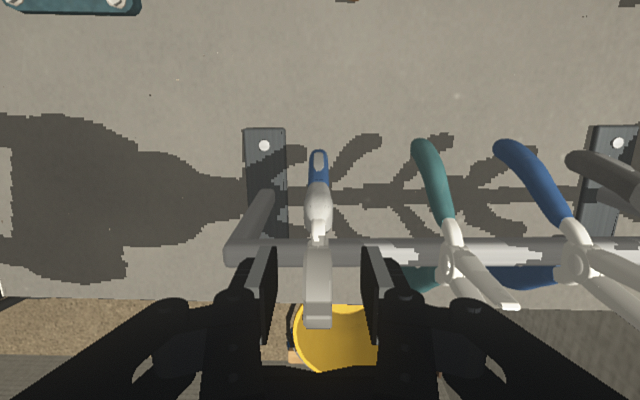

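The cutter_b head (u≈318) is centred between the pads (270/368). I'm closing and lifting.

>>> step_arm([
  {"travel": [0, 0, 0], "angular": [0, 0, 0], "gripper": 0},
  {"travel": [0, 0, 0], "angular": [0, 0, 0], "gripper": 0},
  {"travel": [0, 0, 0], "angular": [0, 0, 0], "gripper": 0},
  {"travel": [0, 0, 0], "angular": [0, 0, 0], "gripper": 0},
  {"travel": [0, 0, 0], "angular": [0, 0, 0], "gripper": 0},
  {"travel": [0, 0, 0], "angular": [0, 0, 0], "gripper": 0},
], squeeze=45)

```text
t: 3.55
tool_pos: [0.4982, -0.0241, 0.1227]
tool_rot: [2.19, 2.251, 0.001]
contact_force: [-1.7, -1.0, 4.7]
opening: 0.0082
grip_force: 46.5
```

>>> step_arm([
  {"travel": [0, 0, 0.02], "angular": [0, 0, 0], "gripper": 0},
  {"travel": [0, 0, 0.05], "angular": [0, 0, 0], "gripper": 0},
  {"travel": [0, 0, 0.09], "angular": [0, 0, 0], "gripper": 0},
  {"travel": [0, 0, 0.14], "angular": [0, 0, 0], "gripper": 0},
  {"travel": [0, 0, 0.19], "angular": [0, 0, 0], "gripper": 0},
  {"travel": [0, 0, 0.24], "angular": [0, 0, 0], "gripper": 0},
  {"travel": [0, 0, 0.28], "angular": [0, 0, 0], "gripper": 0},
  {"travel": [0, 0, 0.3], "angular": [0, 0, 0], "gripper": 0},
  {"travel": [0, 0, 0.3], "angular": [0, 0, 0], "gripper": 0},
])

```text
t: 4.45
tool_pos: [0.4984, -0.024, 0.3036]
tool_rot: [2.189, 2.25, 0.003]
contact_force: [0.3, -0.8, -1.4]
opening: 0.0081
grip_force: 45.6
```

>>> step_arm([
  {"travel": [0.005, 0.06, 0], "angular": [0, 0, 0.17], "gripper": 0},
  {"travel": [0.01, 0.12, 0], "angular": [0, 0, 0.34], "gripper": 0},
  {"travel": [0.015, 0.18, 0], "angular": [0, 0, 0.51], "gripper": 0},
  {"travel": [0.015, 0.24, 0], "angular": [0, 0, 0.68], "gripper": 0},
  {"travel": [0.015, 0.3, 0], "angular": [0, 0, 0.85], "gripper": 0},
  {"travel": [0.015, 0.35, 0], "angular": [0, 0, 1.0], "gripper": 0},
  {"travel": [0.015, 0.375, 0], "angular": [0, 0, 1.0], "gripper": 0},
])

```text
t: 5.15
tool_pos: [0.5055, 0.203, 0.299]
tool_rot: [-1.157, -2.917, 0.003]
contact_force: [-0.1, -0.4, -1.1]
opening: 0.0081
grip_force: 45.6
```

>>> step_arm([
  {"travel": [0.005, 0.06, 0], "angular": [0, 0, 0.17], "gripper": 0},
  {"travel": [0.01, 0.12, 0], "angular": [0, 0, 0.34], "gripper": 0},
  {"travel": [0.015, 0.18, 0], "angular": [0, 0, 0.51], "gripper": 0},
  {"travel": [0.015, 0.24, 0], "angular": [0, 0, 0.68], "gripper": 0},
  {"travel": [0.015, 0.3, 0], "angular": [0, 0, 0.85], "gripper": 0},
  {"travel": [0.015, 0.35, 0], "angular": [0, 0, 1.0], "gripper": 0},
  {"travel": [0.015, 0.375, 0], "angular": [0, 0, 1.0], "gripper": 0},
  {"travel": [0.015, 0.375, 0], "angular": [0, 0, 1.0], "gripper": 0},
  {"travel": [0.015, 0.375, 0], "angular": [0, 0, 1.0], "gripper": 0},
])

```text
t: 6.05
tool_pos: [0.5157, 0.425, 0.3006]
tool_rot: [0.038, -3.14, 0.003]
contact_force: [0.2, -0.4, -0.7]
opening: 0.0082
grip_force: 45.6
```

Run:
```python
from h import *
np.set_printoptions(precision=4,suppress=True)
o=ctrl.get_obs();print(o['t'],o['tool_pos'],o['tool_rot'],o['opening'],o['q'])
shot('wrist','wrist3');im=cv2.imread('pics/wrist3.png');cv2.imwrite('pics/w3.png',cv2.resize(im,(800,500),interpolation=cv2.INTER_CUBIC)); shot('scene','scene3')
```

```text
6.05 [0.5157 0.425  0.3006] [ 0.0383 -3.1404  0.0027] 0.008189884197070134 [ 0.5784  0.1238  1.4229 -0.0009  1.5966 -1.0168]
```

View pics/w3.png

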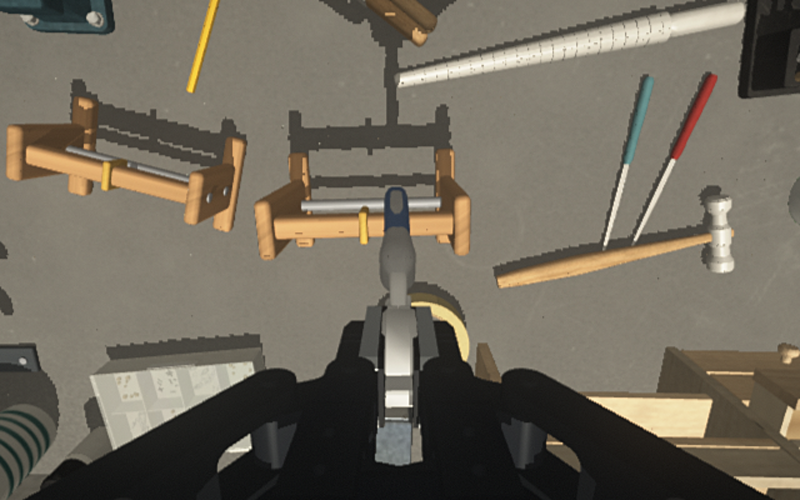

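Run:
```python
import cv2
im=cv2.imread('pics/wrist3.png');s=cv2.imread('pics/scene3.png')
a=cv2.resize(im[150:212,200:380],(720,248),interpolation=cv2.INTER_CUBIC)
b=cv2.resize(s[160:340,210:390],(720,720)) [:600]
import numpy as np
cv2.imwrite('pics/w3c.png',np.vstack([a,cv2.resize(s[170:258,200:380],(720,352),interpolation=cv2.INTER_CUBIC)]))
```

```text
(no output)
```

View pics/w3c.png

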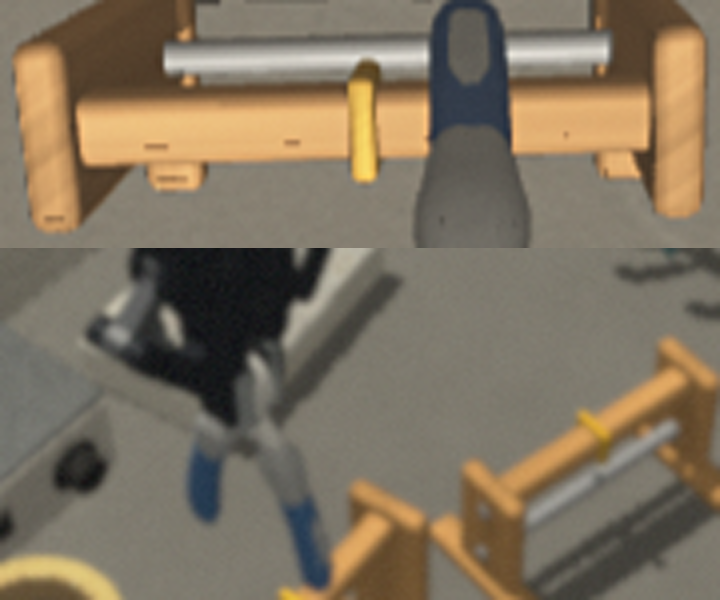

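Run:
```python
from h import *
np.set_printoptions(precision=4,suppress=True)
W=lambda x,y,z: onz('wrist3',200+x/4,150+y/4,z)
n0,n1,f0,f1=W(80,97,.130),W(646,83,.130),W(82,163,.130),W(648,150,.130)
print('near',n0,n1,'far',f0,f1); a=(n0+f0)/2;b=(n1+f1)/2
print('ends',a,b,'len',np.linalg.norm(a-b),'mid',(a+b)/2,'ang',np.degrees(np.arctan2(*(b-a)[1::-1])))
print('collar',W(364,124,.134), W(364,85,.134),W(364,180,.134))
# held plier: near handle outer end predicted vs seen
W5=lambda u,v,z: onz('wrist3',u/1.25,v/1.25,z)
for z in(.19,.2,.21): print(z,W5(396,187,z))
# low rack seen
for p in((28,150),(188,192)): print('low far edge',W5(*p,.083))
for p in((28,150),(188,183)): print('low ?',W5(*p,.083))
print('low collar',W5(107,175,.087))
# scene3 handle ends
S=lambda x,y,z: onz('scene3',200+x/4,170+(y-248)/4,z)
for z in(.195,.205): print(S(206,518,z),S(316,585,z))
```

```text
near [0.5148 0.3362 0.13  ] [0.5084 0.4625 0.13  ] far [0.5301 0.3359 0.13  ] [0.5237 0.4639 0.13  ]
ends [0.5225 0.3361 0.13  ] [0.5161 0.4632 0.13  ] len 0.12727528583933156 mid [0.5193 0.3996 0.13  ] ang 92.88854703406037
collar [0.5184 0.4    0.134 ] [0.5096 0.4    0.134 ] [0.5313 0.4001 0.134 ]
0.19 [0.482  0.4223 0.19  ]
0.2 [0.4806 0.4224 0.2   ]
0.21 [0.4792 0.4224 0.21  ]
low far edge [0.4756 0.1312 0.083 ]
low far edge [0.5056 0.254  0.083 ]
low ? [0.4756 0.1312 0.083 ]
low ? [0.4984 0.2547 0.083 ]
low collar [0.4931 0.1931 0.087 ]
[0.5527 0.4212 0.195 ] [0.4905 0.4187 0.195 ]
[0.547  0.4263 0.205 ] [0.4856 0.4238 0.205 ]
```

The bar length comes out at 127 mm against a true 128 mm, so the fit is good. cutter_b goes in the far (+y) bay, and I stop about 4 mm above seating.

>>> step_arm([
  {"travel": [0.002, 0.011, -0.02], "angular": [0, 0, 0.02], "gripper": 0},
  {"travel": [0.002, 0.011, -0.06], "angular": [0, 0, 0.02], "gripper": 0},
  {"travel": [0.002, 0.011, -0.1], "angular": [0, 0, 0.02], "gripper": 0},
  {"travel": [0.002, 0.011, -0.14], "angular": [0, 0, 0.02], "gripper": 0},
  {"travel": [0.002, 0.011, -0.18], "angular": [0, 0, 0.02], "gripper": 0},
  {"travel": [0.002, 0.011, -0.21], "angular": [0, 0, 0.02], "gripper": 0},
  {"travel": [0.002, 0.011, -0.235], "angular": [0, 0, 0.02], "gripper": 0},
  {"travel": [0.002, 0.011, -0.25], "angular": [0, 0, 0.02], "gripper": 0},
  {"travel": [0.002, 0.011, -0.252], "angular": [0, 0, 0.02], "gripper": 0},
])

```text
t: 7.05
tool_pos: [0.5164, 0.4323, 0.1489]
tool_rot: [0.067, -3.139, 0.002]
contact_force: [-0.1, 0.1, -1.8]
opening: 0.008
grip_force: 45.5
```

Run:
```python
from h import *
shot('scene','scene4');im=cv2.imread('pics/scene4.png');shot('wrist','wrist4');w=cv2.imread('pics/wrist4.png')
cv2.imwrite('pics/s4.png',np.hstack([cv2.resize(im[195:335,215:335],(480,560),interpolation=cv2.INTER_CUBIC),cv2.resize(w[100:380,240:400],(320,560))]))
```

```text
(no output)
```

View pics/s4.png

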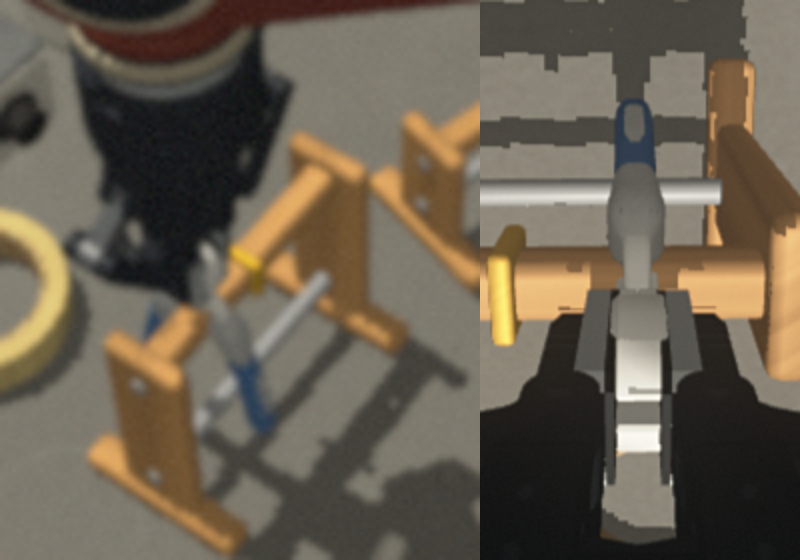

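The handles stand either side of the bar, mid-bay. I'm lowering to contact.

>>> step_arm([
  {"travel": [0, 0, -0.003], "angular": [0, 0, 0], "gripper": 0},
  {"travel": [0, 0, -0.006], "angular": [0, 0, 0], "gripper": 0},
  {"travel": [0, 0, -0.006], "angular": [0, 0, 0], "gripper": 0},
])

```text
t: 7.45
tool_pos: [0.517, 0.4328, 0.1471]
tool_rot: [-0.068, 3.14, 0.001]
contact_force: [-0.6, 0.8, -1.9]
opening: 0.0081
grip_force: 45.6
```

>>> step_arm([
  {"travel": [0, 0, -0.003], "angular": [0, 0, 0], "gripper": 0},
  {"travel": [0, 0, -0.006], "angular": [0, 0, 0], "gripper": 0},
  {"travel": [0, 0, -0.006], "angular": [0, 0, 0], "gripper": 0},
  {"travel": [0, 0, -0.006], "angular": [0, 0, 0], "gripper": 0},
])

```text
t: 7.85
tool_pos: [0.5172, 0.4328, 0.1433]
tool_rot: [-0.068, 3.14, 0.001]
contact_force: [0.6, 0.7, -0.2]
opening: 0.0082
grip_force: 45.7
```

>>> step_arm([
  {"travel": [0, 0, 0], "angular": [0, 0, 0], "gripper": 0.1},
  {"travel": [0, 0, 0], "angular": [0, 0, 0], "gripper": 0.2},
  {"travel": [0, 0, 0], "angular": [0, 0, 0], "gripper": 0.35},
  {"travel": [0, 0, 0], "angular": [0, 0, 0], "gripper": 0.42},
  {"travel": [0, 0, 0.02], "angular": [0, 0, 0], "gripper": 0.42},
  {"travel": [0, 0, 0.05], "angular": [0, 0, 0], "gripper": 0.42},
  {"travel": [0, 0, 0.1], "angular": [0, 0, 0], "gripper": 0.42},
  {"travel": [0, 0, 0.17], "angular": [0, 0, 0], "gripper": 0.42},
  {"travel": [0, 0, 0.24], "angular": [0, 0, 0], "gripper": 0.42},
  {"travel": [0, 0, 0.26], "angular": [0, 0, 0], "gripper": 0.42},
])

```text
t: 8.85
tool_pos: [0.5187, 0.4341, 0.3088]
tool_rot: [-0.068, 3.13, 0.011]
contact_force: [1.3, 0.1, 1.2]
opening: 0.0358
grip_force: 0.0
```

Run:
```python
from h import *
shot('scene','scene5');im=cv2.imread('pics/scene5.png')
cv2.imwrite('pics/s5.png',np.hstack([cv2.resize(im[195:335,215:335],(480,560),interpolation=cv2.INTER_CUBIC),cv2.resize(im[90:210,325:460],(315,280))[:].repeat(2,axis=0)]))
```

```text
(no output)
```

View pics/s5.png

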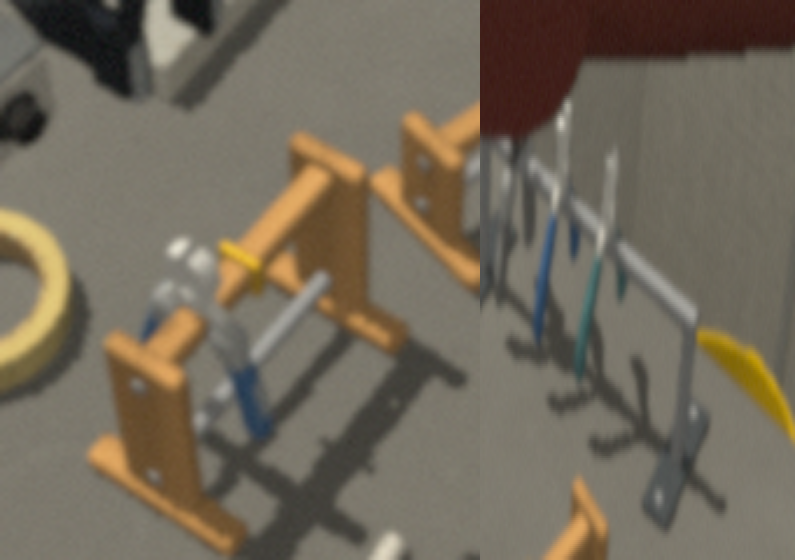

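cutter_b hangs correctly astride, and the others are undisturbed. cutter_a is next, starting with a look from above.

>>> step_arm([
  {"travel": [0.025, -0.076, 0], "angular": [0, 0, -0.18], "gripper": 0.42},
  {"travel": [0.05, -0.15, 0], "angular": [0, 0, -0.36], "gripper": 0.42},
  {"travel": [0.075, -0.225, 0], "angular": [0, 0, -0.54], "gripper": 0.42},
  {"travel": [0.1, -0.3, 0], "angular": [0, 0, -0.72], "gripper": 0.42},
  {"travel": [0.123, -0.378, 0], "angular": [0, 0, -0.91], "gripper": 0.42},
  {"travel": [0.123, -0.378, 0], "angular": [0, 0, -0.91], "gripper": 0.42},
])

```text
t: 9.5
tool_pos: [0.5917, 0.2007, 0.2984]
tool_rot: [1.048, 2.962, -0.004]
contact_force: [-0.3, 0.6, -0.6]
opening: 0.036
grip_force: 0.0
```

>>> step_arm([
  {"travel": [0.025, -0.076, -0.01], "angular": [0, 0, -0.18], "gripper": 0.42},
  {"travel": [0.05, -0.15, -0.02], "angular": [0, 0, -0.36], "gripper": 0.42},
  {"travel": [0.075, -0.225, -0.03], "angular": [0, 0, -0.54], "gripper": 0.42},
  {"travel": [0.1, -0.3, -0.03], "angular": [0, 0, -0.72], "gripper": 0.42},
  {"travel": [0.123, -0.378, -0.03], "angular": [0, 0, -0.91], "gripper": 0.42},
  {"travel": [0.123, -0.378, -0.03], "angular": [0, 0, -0.91], "gripper": 0.42},
  {"travel": [0.123, -0.378, -0.03], "angular": [0, 0, -0.91], "gripper": 0.42},
  {"travel": [0.123, -0.378, -0.03], "angular": [0, 0, -0.91], "gripper": 0.42},
])

```text
t: 10.3
tool_pos: [0.6641, -0.0195, 0.2808]
tool_rot: [-2.004, -2.418, -0.0]
contact_force: [-0.4, 0.5, -0.1]
opening: 0.036
grip_force: 0.0
```

Run:
```python
from h import *
np.set_printoptions(precision=4,suppress=True)
o=ctrl.get_obs();print(o['t'],o['tool_pos'],o['tool_rot'],o['opening'],o['q'])
shot('wrist','wrist6');im=cv2.imread('pics/wrist6.png')
cv2.imwrite('pics/w6.png',cv2.resize(im[60:300,160:480],(800,600),interpolation=cv2.INTER_CUBIC))
```

```text
10.3 [ 0.6641 -0.0195  0.2808] [-2.0039 -2.4182 -0.0001] 0.03603777400794205 [-0.1415  0.1208  1.4587  0.0006  1.5629 -0.3283]
```

View pics/w6.png

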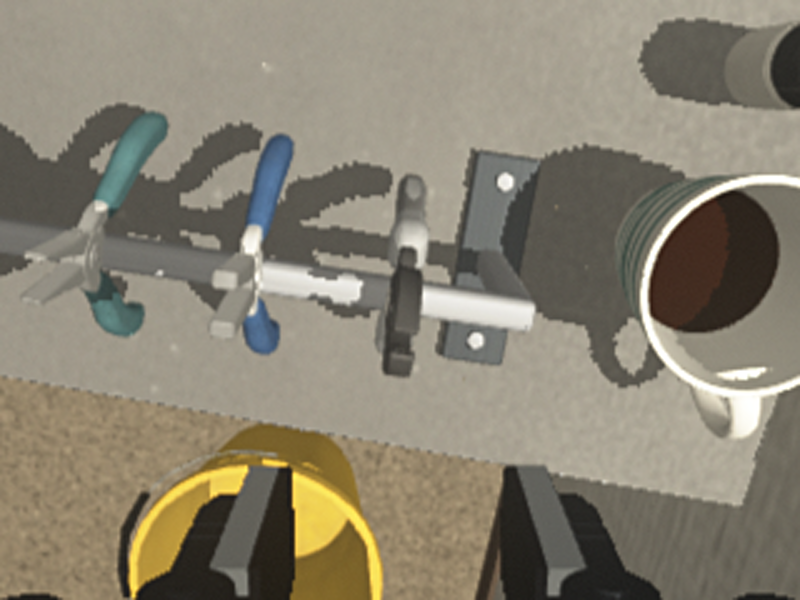

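Run:
```python
from h import *
np.set_printoptions(precision=4,suppress=True)
W=lambda x,y,z: onz('wrist6',160+x/2.5,60+y/2.5,z)
a=W(413,180,.024);b=W(386,335,.024);print('h',a,b)
for n,p,z in(('tipA',(403,255),.165),('tipB',(398,362),.170),('neck',(407,222),.10),('bar',(250,268),.112),('barend',(530,312),.112),('mid',(404,310),.15)):print(n,W(*p,z))
a=W(404,262,.165);b=W(398,368,.17);print(np.degrees(np.arctan2(-(a-b)[0],(a-b)[1])))
a=W(413,180,.024);b=W(401,330,.17);print(a,b)
```

```text
h [0.6652 0.0136 0.024 ] [ 0.6666 -0.0581  0.024 ]
tipA [0.6617 0.0043 0.165 ]
tipB [ 0.6661 -0.0266  0.17  ]
neck [0.6634 0.0052 0.1   ]
bar [ 0.6115 -0.0195  0.112 ]
barend [ 0.7124 -0.0166  0.112 ]
mid [ 0.6659 -0.0154  0.15  ]
7.559506594768463
[0.6652 0.0136 0.024 ] [ 0.6651 -0.0168  0.17  ]
```

>>> step_arm([
  {"travel": [0.002, 0.002, -0.05], "angular": [0, 0, -0.1], "gripper": 0.42},
  {"travel": [0.002, 0.002, -0.1], "angular": [0, 0, -0.1], "gripper": 0.42},
  {"travel": [0.002, 0.002, -0.14], "angular": [0, 0, -0.1], "gripper": 0.42},
  {"travel": [0.002, 0.002, -0.175], "angular": [0, 0, -0.1], "gripper": 0.42},
  {"travel": [0.002, 0.002, -0.205], "angular": [0, 0, -0.1], "gripper": 0.42},
  {"travel": [0.002, 0.002, -0.23], "angular": [0, 0, -0.1], "gripper": 0.42},
  {"travel": [0.002, 0.002, -0.25], "angular": [0, 0, -0.1], "gripper": 0.42},
  {"travel": [0.002, 0.002, -0.256], "angular": [0, 0, -0.1], "gripper": 0.42},
  {"travel": [0.002, 0.002, -0.256], "angular": [0, 0, -0.1], "gripper": 0.42},
])

```text
t: 11.25
tool_pos: [0.6656, -0.0196, 0.1272]
tool_rot: [-2.1, -2.336, 0.0]
contact_force: [-0.1, -0.7, 0.3]
opening: 0.0358
grip_force: 0.0
```

>>> step_arm([
  {"travel": [0, 0, 0], "angular": [0, 0, 0], "gripper": 0.2},
  {"travel": [0, 0, 0], "angular": [0, 0, 0], "gripper": 0},
  {"travel": [0, 0, 0], "angular": [0, 0, 0], "gripper": 0},
  {"travel": [0, 0, 0], "angular": [0, 0, 0], "gripper": 0},
  {"travel": [0, 0, 0], "angular": [0, 0, 0], "gripper": 0},
  {"travel": [0, 0, 0], "angular": [0, 0, 0], "gripper": 0},
], squeeze=45)

```text
t: 11.85
tool_pos: [0.6663, -0.0199, 0.1289]
tool_rot: [2.1, 2.335, 0.002]
contact_force: [-1.3, 0.0, 6.3]
opening: 0.0076
grip_force: 44.5
```

>>> step_arm([
  {"travel": [0, 0, 0.02], "angular": [0, 0, 0], "gripper": 0},
  {"travel": [0, 0, 0.05], "angular": [0, 0, 0], "gripper": 0},
  {"travel": [0, 0, 0.09], "angular": [0, 0, 0], "gripper": 0},
  {"travel": [0, 0, 0.14], "angular": [0, 0, 0], "gripper": 0},
  {"travel": [0, 0, 0.19], "angular": [0, 0, 0], "gripper": 0},
  {"travel": [0, 0, 0.24], "angular": [0, 0, 0], "gripper": 0},
  {"travel": [0, 0, 0.28], "angular": [0, 0, 0], "gripper": 0},
  {"travel": [0, 0, 0.3], "angular": [0, 0, 0], "gripper": 0},
  {"travel": [0, 0, 0.3], "angular": [0, 0, 0], "gripper": 0},
])

```text
t: 12.75
tool_pos: [0.6665, -0.0198, 0.3108]
tool_rot: [2.098, 2.333, 0.004]
contact_force: [0.0, -0.3, -1.8]
opening: 0.0073
grip_force: 44.4
```

>>> step_arm([
  {"travel": [-0.02, 0.05, 0], "angular": [0, 0, 0.17], "gripper": 0},
  {"travel": [-0.04, 0.1, 0], "angular": [0, 0, 0.34], "gripper": 0},
  {"travel": [-0.06, 0.16, 0], "angular": [0, 0, 0.51], "gripper": 0},
  {"travel": [-0.08, 0.22, 0], "angular": [0, 0, 0.68], "gripper": 0},
  {"travel": [-0.1, 0.27, 0], "angular": [0, 0, 0.85], "gripper": 0},
  {"travel": [-0.121, 0.323, 0], "angular": [0, 0, 0.962], "gripper": 0},
  {"travel": [-0.121, 0.323, 0], "angular": [0, 0, 0.962], "gripper": 0},
])

```text
t: 13.45
tool_pos: [0.5908, 0.1774, 0.3053]
tool_rot: [-1.081, -2.945, 0.001]
contact_force: [0.2, -0.0, -1.6]
opening: 0.0074
grip_force: 44.4
```

>>> step_arm([
  {"travel": [-0.02, 0.05, 0], "angular": [0, 0, 0.17], "gripper": 0},
  {"travel": [-0.04, 0.1, 0], "angular": [0, 0, 0.34], "gripper": 0},
  {"travel": [-0.06, 0.16, 0], "angular": [0, 0, 0.51], "gripper": 0},
  {"travel": [-0.08, 0.22, 0], "angular": [0, 0, 0.68], "gripper": 0},
  {"travel": [-0.1, 0.27, 0], "angular": [0, 0, 0.85], "gripper": 0},
  {"travel": [-0.121, 0.323, 0], "angular": [0, 0, 0.962], "gripper": 0},
  {"travel": [-0.121, 0.323, 0], "angular": [0, 0, 0.962], "gripper": 0},
  {"travel": [-0.121, 0.323, 0], "angular": [0, 0, 0.962], "gripper": 0},
  {"travel": [-0.121, 0.323, 0], "angular": [0, 0, 0.962], "gripper": 0},
])

```text
t: 14.35
tool_pos: [0.5208, 0.3667, 0.3064]
tool_rot: [0.069, -3.14, 0.002]
contact_force: [0.7, 0.3, -1.2]
opening: 0.007
grip_force: 44.4
```

>>> step_arm([
  {"travel": [0.001, 0.002, -0.03], "angular": [0, 0, 0], "gripper": 0},
  {"travel": [0.001, 0.002, -0.07], "angular": [0, 0, 0], "gripper": 0},
  {"travel": [0.001, 0.002, -0.11], "angular": [0, 0, 0], "gripper": 0},
  {"travel": [0.001, 0.002, -0.15], "angular": [0, 0, 0], "gripper": 0},
  {"travel": [0.001, 0.002, -0.185], "angular": [0, 0, 0], "gripper": 0},
  {"travel": [0.001, 0.002, -0.215], "angular": [0, 0, 0], "gripper": 0},
  {"travel": [0.001, 0.002, -0.235], "angular": [0, 0, 0], "gripper": 0},
  {"travel": [0.001, 0.002, -0.249], "angular": [0, 0, 0], "gripper": 0},
  {"travel": [0.001, 0.002, -0.252], "angular": [0, 0, 0], "gripper": 0},
  {"travel": [0.001, 0.002, -0.252], "angular": [0, 0, 0], "gripper": 0},
])

```text
t: 15.35
tool_pos: [0.5214, 0.3692, 0.1568]
tool_rot: [-0.072, 3.14, 0.001]
contact_force: [1.2, -0.7, -0.3]
opening: 0.0075
grip_force: 44.4
```

>>> step_arm([
  {"travel": [0, 0, -0.003], "angular": [0, 0, 0], "gripper": 0},
  {"travel": [0, 0, -0.005], "angular": [0, 0, 0], "gripper": 0},
  {"travel": [0, 0, -0.005], "angular": [0, 0, 0], "gripper": 0},
])

```text
t: 15.65
tool_pos: [0.5212, 0.3692, 0.1537]
tool_rot: [-0.073, 3.14, 0.0]
contact_force: [-0.4, 0.7, -0.8]
opening: 0.0072
grip_force: 44.4
```

>>> step_arm([
  {"travel": [0, 0, -0.003], "angular": [0, 0, 0], "gripper": 0},
  {"travel": [0, 0, -0.004], "angular": [0, 0, 0], "gripper": 0},
  {"travel": [0, 0, -0.004], "angular": [0, 0, 0], "gripper": 0},
])

```text
t: 15.95
tool_pos: [0.5216, 0.3693, 0.1514]
tool_rot: [-0.072, 3.139, 0.001]
contact_force: [1.4, 0.3, -0.2]
opening: 0.0076
grip_force: 44.5
```

Run:
```python
from h import *
shot('scene','scene7');im=cv2.imread('pics/scene7.png');shot('wrist','wrist7');w=cv2.imread('pics/wrist7.png')
w3=cv2.imread('pics/wrist3.png')
A=np.hstack([cv2.resize(im[205:325,220:340],(360,360),interpolation=cv2.INTER_CUBIC),cv2.resize(w[100:340,180:460],(420,360))])
B=cv2.resize(w3[70:190,0:200],(400,240),interpolation=cv2.INTER_CUBIC)
B=np.hstack([B,np.zeros((240,380,3),np.uint8)]); w6=cv2.imread('pics/wrist6.png')
B[:,400:]=cv2.resize(w6[90:210,160:350],(380,240),interpolation=cv2.INTER_CUBIC)
cv2.imwrite('pics/s7.png',np.vstack([A,B]))
```

```text
(no output)
```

View pics/s7.png

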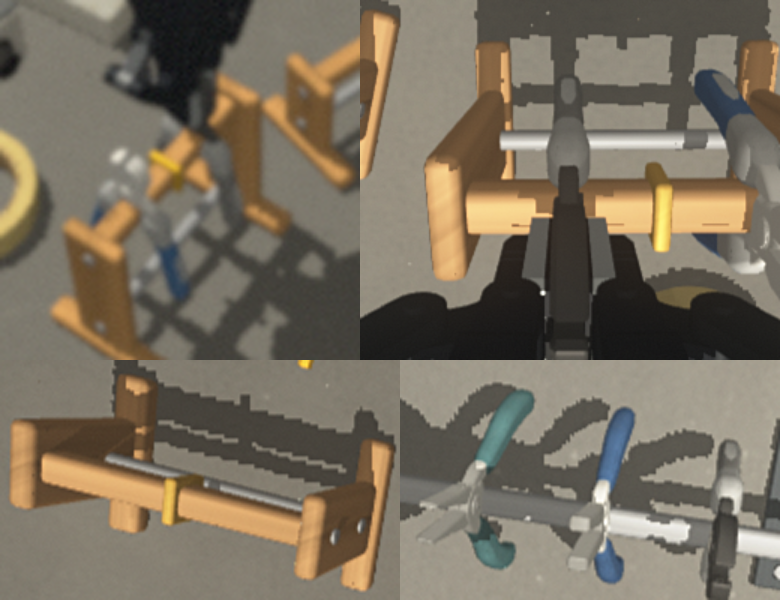

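Cutter_a is astride and centred in its bay. I'm releasing it and computing the low-rack and nose poses.

>>> step_arm([
  {"travel": [0, 0, 0], "angular": [0, 0, 0], "gripper": 0.1},
  {"travel": [0, 0, 0], "angular": [0, 0, 0], "gripper": 0.2},
  {"travel": [0, 0, 0], "angular": [0, 0, 0], "gripper": 0.3},
  {"travel": [0, 0, 0], "angular": [0, 0, 0], "gripper": 0.38},
  {"travel": [0, 0, 0.02], "angular": [0, 0, 0], "gripper": 0.38},
  {"travel": [0, 0, 0.05], "angular": [0, 0, 0], "gripper": 0.38},
  {"travel": [0, 0, 0.1], "angular": [0, 0, 0], "gripper": 0.38},
  {"travel": [0, 0, 0.17], "angular": [0, 0, 0], "gripper": 0.38},
  {"travel": [0, 0, 0.24], "angular": [0, 0, 0], "gripper": 0.42},
  {"travel": [0, 0, 0.25], "angular": [0, 0, 0], "gripper": 0.42},
])

```text
t: 17.05
tool_pos: [0.5235, 0.3705, 0.3115]
tool_rot: [-0.072, 3.128, 0.01]
contact_force: [0.2, -0.4, 0.6]
opening: 0.0358
grip_force: 0.0
```

Run:
```python
from h import *
np.set_printoptions(precision=4,suppress=True)
o=ctrl.get_obs();print(o['t'],o['tool_pos'],o['tool_rot'],o['opening'])
W=lambda x,y,z: onz('wrist3',x/2,70+(y-360)/2,z)
n0,n1,f0,f1=W(45,453,.083),W(304,506,.083),W(45,480,.083),W(304,544,.083)
print('near',n0,n1,'far',f0,f1); a=(n0+f0)/2;b=(n1+f1)/2
print('len',np.linalg.norm(a-b),'mid',(a+b)/2,'ang',np.degrees(np.arctan2(*(b-a)[1::-1])),'collar',W(173,500,.087))
V=lambda x,y,z: onz('wrist6',160+(x-400)/2,90+(y-360)/2,z)
for n,h1,h2,t1,t2 in(('na',(627,412),(612,577),(583,515),(577,562)),('nb',(524,396),(503,562),(430,502),(422,535))):
    a,b,c,d=V(*h1,.036),V(*h2,.036),V(*t1,.163),V(*t2,.163)
    print(n,a[:2],b[:2],'tips',c[:2],d[:2],'yaw',-np.degrees(np.arctan2(*(a-b)[:2])),np.linalg.norm(a-b))
shot('wrist','wrist8')
```

```text
17.05 [0.5235 0.3705 0.3115] [-0.0724  3.1278  0.0105] 0.03579737284474309
near [0.4722 0.132  0.083 ] [0.4949 0.2567 0.083 ] far [0.4853 0.1294 0.083 ] [0.5142 0.2547 0.083 ]
len 0.12765790778710112 mid [0.4917 0.1932 0.083 ] ang 78.34659283706006 collar [0.4931 0.194  0.087 ]
na [0.608  0.0208] [ 0.6136 -0.0703] tips [ 0.6119 -0.0098] [ 0.6121 -0.028 ] yaw 3.50227087729528 0.09128818647586388
nb [0.5536 0.0188] [ 0.5524 -0.0731] tips [ 0.5559 -0.0155] [ 0.5539 -0.0285] yaw -0.7805107645253887 0.09189855733906144
```

>>> step_arm([
  {"travel": [0.015, -0.06, 0], "angular": [0, 0, -0.18], "gripper": 0.42},
  {"travel": [0.03, -0.12, 0], "angular": [0, 0, -0.36], "gripper": 0.42},
  {"travel": [0.045, -0.19, 0], "angular": [0, 0, -0.54], "gripper": 0.42},
  {"travel": [0.06, -0.26, 0], "angular": [0, 0, -0.72], "gripper": 0.42},
  {"travel": [0.073, -0.326, 0], "angular": [0, 0, -0.9], "gripper": 0.42},
  {"travel": [0.073, -0.326, 0], "angular": [0, 0, -0.98], "gripper": 0.42},
  {"travel": [0.073, -0.326, 0], "angular": [0, 0, -0.98], "gripper": 0.42},
])

```text
t: 17.8
tool_pos: [0.5647, 0.1723, 0.3006]
tool_rot: [-1.114, -2.936, 0.0]
contact_force: [-0.2, -0.1, -0.4]
opening: 0.0356
grip_force: 0.0
```

>>> step_arm([
  {"travel": [0.015, -0.06, 0], "angular": [0, 0, -0.18], "gripper": 0.42},
  {"travel": [0.03, -0.12, 0], "angular": [0, 0, -0.36], "gripper": 0.42},
  {"travel": [0.045, -0.19, 0], "angular": [0, 0, -0.54], "gripper": 0.42},
  {"travel": [0.06, -0.26, 0], "angular": [0, 0, -0.72], "gripper": 0.42},
  {"travel": [0.073, -0.326, -0.05], "angular": [0, 0, -0.9], "gripper": 0.42},
  {"travel": [0.073, -0.326, -0.1], "angular": [0, 0, -0.98], "gripper": 0.42},
  {"travel": [0.073, -0.326, -0.15], "angular": [0, 0, -0.98], "gripper": 0.42},
  {"travel": [0.073, -0.326, -0.15], "angular": [0, 0, -0.98], "gripper": 0.42},
])

```text
t: 18.6
tool_pos: [0.6055, -0.0211, 0.2048]
tool_rot: [-2.125, -2.301, 0.009]
contact_force: [-0.8, 0.2, 0.4]
opening: 0.0358
grip_force: 0.0
```

>>> step_arm([
  {"travel": [0, 0, 0], "angular": [0, 0, 0], "gripper": 0.42},
  {"travel": [0, 0, 0], "angular": [0, 0, 0], "gripper": 0.42},
])

```text
t: 18.8
tool_pos: [0.6098, -0.0216, 0.2134]
tool_rot: [2.13, 2.306, 0.003]
contact_force: [1.4, 0.5, 0.1]
opening: 0.0358
grip_force: 0.0
```

>>> step_arm([
  {"travel": [0.003, 0.001, -0.01], "angular": [0, 0, 0], "gripper": 0.42},
  {"travel": [0.003, 0.001, -0.04], "angular": [0, 0, 0], "gripper": 0.42},
  {"travel": [0.003, 0.001, -0.07], "angular": [0, 0, 0], "gripper": 0.42},
  {"travel": [0.003, 0.001, -0.1], "angular": [0, 0, 0], "gripper": 0.42},
  {"travel": [0.003, 0.001, -0.13], "angular": [0, 0, 0], "gripper": 0.42},
  {"travel": [0.003, 0.001, -0.15], "angular": [0, 0, 0], "gripper": 0.42},
  {"travel": [0.003, 0.001, -0.15], "angular": [0, 0, 0], "gripper": 0.42},
  {"travel": [0.003, 0.001, -0.15], "angular": [0, 0, 0], "gripper": 0.42},
])

```text
t: 19.6
tool_pos: [0.611, -0.0215, 0.1217]
tool_rot: [2.133, 2.306, 0.001]
contact_force: [0.8, -0.4, -0.2]
opening: 0.0357
grip_force: 0.0
```

>>> step_arm([
  {"travel": [0, 0, 0], "angular": [0, 0, 0], "gripper": 0.2},
  {"travel": [0, 0, 0], "angular": [0, 0, 0], "gripper": 0},
  {"travel": [0, 0, 0], "angular": [0, 0, 0], "gripper": 0},
  {"travel": [0, 0, 0], "angular": [0, 0, 0], "gripper": 0},
  {"travel": [0, 0, 0], "angular": [0, 0, 0], "gripper": 0},
  {"travel": [0, 0, 0], "angular": [0, 0, 0], "gripper": 0},
  {"travel": [0, 0, 0], "angular": [0, 0, 0], "gripper": 0},
], squeeze=45)

```text
t: 20.3
tool_pos: [0.6114, -0.0216, 0.1225]
tool_rot: [2.132, 2.304, 0.002]
contact_force: [-0.4, 1.4, 6.3]
opening: 0.0069
grip_force: 46.3
```

>>> step_arm([
  {"travel": [0, 0, 0.02], "angular": [0, 0, 0], "gripper": 0},
  {"travel": [0, 0, 0.05], "angular": [0, 0, 0], "gripper": 0},
  {"travel": [0, 0, 0.09], "angular": [0, 0, 0], "gripper": 0},
  {"travel": [0, 0, 0.14], "angular": [0, 0, 0], "gripper": 0},
  {"travel": [0, 0, 0.19], "angular": [0, 0, 0], "gripper": 0},
  {"travel": [0, 0, 0.22], "angular": [0, 0, 0], "gripper": 0},
  {"travel": [0, 0, 0.25], "angular": [0, 0, 0], "gripper": 0},
  {"travel": [0, 0, 0.25], "angular": [0, 0, 0], "gripper": 0},
])

```text
t: 21.1
tool_pos: [0.6115, -0.0217, 0.2739]
tool_rot: [2.131, 2.303, 0.004]
contact_force: [-0.2, -0.5, -1.2]
opening: 0.0071
grip_force: 45.6
```

>>> step_arm([
  {"travel": [-0.02, 0.04, 0], "angular": [0, 0, 0.15], "gripper": 0},
  {"travel": [-0.04, 0.08, 0], "angular": [0, 0, 0.3], "gripper": 0},
  {"travel": [-0.06, 0.12, 0], "angular": [0, 0, 0.45], "gripper": 0},
  {"travel": [-0.08, 0.16, 0], "angular": [0, 0, 0.6], "gripper": 0},
  {"travel": [-0.094, 0.205, 0], "angular": [0, 0, 0.75], "gripper": 0},
  {"travel": [-0.094, 0.205, 0], "angular": [0, 0, 0.82], "gripper": 0},
])

```text
t: 21.7
tool_pos: [0.5522, 0.1041, 0.2688]
tool_rot: [-1.283, -2.864, 0.001]
contact_force: [0.5, -0.0, 0.0]
opening: 0.0069
grip_force: 45.6
```

>>> step_arm([
  {"travel": [-0.02, 0.04, 0], "angular": [0, 0, 0.15], "gripper": 0},
  {"travel": [-0.04, 0.08, 0], "angular": [0, 0, 0.3], "gripper": 0},
  {"travel": [-0.06, 0.12, 0], "angular": [0, 0, 0.45], "gripper": 0},
  {"travel": [-0.08, 0.16, 0], "angular": [0, 0, 0.6], "gripper": 0},
  {"travel": [-0.094, 0.205, 0], "angular": [0, 0, 0.75], "gripper": 0},
  {"travel": [-0.094, 0.205, 0], "angular": [0, 0, 0.82], "gripper": 0},
  {"travel": [-0.094, 0.205, 0], "angular": [0, 0, 0.82], "gripper": 0},
  {"travel": [-0.094, 0.205, 0], "angular": [0, 0, 0.82], "gripper": 0},
  {"travel": [-0.094, 0.205, 0], "angular": [0, 0, 0.82], "gripper": 0},
])

```text
t: 22.6
tool_pos: [0.4976, 0.224, 0.2701]
tool_rot: [-0.324, -3.124, 0.001]
contact_force: [0.0, 0.1, -0.2]
opening: 0.0069
grip_force: 45.6
```

Run:
```python
from h import *
np.set_printoptions(precision=4,suppress=True)
o=ctrl.get_obs();print(o['t'],o['tool_pos'],o['tool_rot'],o['opening'])
shot('wrist','wrist9');im=cv2.imread('pics/wrist9.png')
hsv=cv2.cvtColor(im,cv2.COLOR_BGR2HSV)
m=cv2.inRange(hsv,(5,90,120),(22,255,255)); y=cv2.inRange(hsv,(22,140,150),(32,255,255))
C,th=np.array([.4922,.1935]),np.radians(78.3); d=np.array([np.cos(th),np.sin(th)]);n=np.array([-d[1],d[0]])
# profile across the bar at several stations along it
for s in(-.05,-.04,-.03,-.02,-.01,.01,.05,.058):
    row=[]
    for w in np.arange(-.024,.024,.0005):
        p=C+s*d+w*n; u,v=proj('wrist9',[p[0],p[1],.083]); row.append(hsv[int(round(v)),int(round(u)),2] if m[int(round(v)),int(round(u))] else 0)
    print(s,' '.join(str(x) for x in row[::3]))
for lab,mm in(('collar',y),):
    uu=[proj('wrist9',[*C,.087])]; ys,xs=np.nonzero(mm); k=(abs(xs-uu[0][0])<25)&(abs(ys-uu[0][1])<25); print(uu,k.sum(),xs[k].mean(),ys[k].mean(),xs[k].min(),xs[k].max(),ys[k].min(),ys[k].max())
    print(onz('wrist9',xs[k].mean(),ys[k].mean(),.087))
```

```text
22.6 [0.4976 0.224  0.2701] [-0.3241 -3.1236  0.0009] 0.006855496232661795
-0.05 239 239 243 243 237 232 232 232 231 231 230 211 234 238 238 240 243 245 244 231 213 141 0 0 0 0 127 0 0 0 0 0
-0.04 0 0 0 0 0 0 0 0 0 0 0 183 236 238 238 240 243 244 244 230 207 130 0 0 0 0 0 0 0 0 0 0
-0.03 0 0 0 0 0 0 0 0 0 0 0 187 238 239 239 241 242 244 242 213 185 122 0 0 0 0 0 0 0 0 0 0
-0.02 0 0 0 0 0 0 0 0 0 0 0 209 239 240 238 240 242 244 241 206 179 0 0 0 0 0 0 0 0 0 0 0
-0.01 0 0 0 0 0 0 0 0 0 0 0 232 239 238 238 240 241 242 240 198 173 0 0 0 0 0 0 0 0 0 0 0
0.01 0 0 0 0 0 0 0 0 0 0 189 235 238 237 237 238 239 241 234 183 152 0 0 0 0 0 0 0 0 0 0 0
0.05 0 0 0 0 0 0 0 0 0 0 231 236 236 234 232 235 237 229 205 146 0 0 0 0 0 0 0 0 0 0 0 0
0.058 235 235 235 235 235 236 236 238 189 194 230 235 235 233 231 234 237 223 198 135 0 0 0 0 0 0 0 0 0 0 0 0
[(np.float64(285.7663955334179), np.float64(175.79887645979213))] 61 284.42622950819674 176.9672131147541 283 286 167 189
[0.493 0.192 0.087]
```

>>> step_arm([
  {"travel": [0.005, -0.002, -0.03], "angular": [0, 0, -0.02], "gripper": 0},
  {"travel": [0.005, -0.002, -0.08], "angular": [0, 0, -0.02], "gripper": 0},
  {"travel": [0.005, -0.002, -0.13], "angular": [0, 0, -0.02], "gripper": 0},
  {"travel": [0.005, -0.002, -0.17], "angular": [0, 0, -0.02], "gripper": 0},
  {"travel": [0.005, -0.002, -0.21], "angular": [0, 0, -0.02], "gripper": 0},
  {"travel": [0.005, -0.002, -0.245], "angular": [0, 0, -0.02], "gripper": 0},
  {"travel": [0.005, -0.002, -0.27], "angular": [0, 0, -0.02], "gripper": 0},
  {"travel": [0.005, -0.002, -0.283], "angular": [0, 0, -0.02], "gripper": 0},
  {"travel": [0.005, -0.002, -0.285], "angular": [0, 0, -0.02], "gripper": 0},
  {"travel": [0.005, -0.002, -0.285], "angular": [0, 0, -0.02], "gripper": 0},
])

```text
t: 23.65
tool_pos: [0.5012, 0.2234, 0.1006]
tool_rot: [0.346, 3.121, 0.001]
contact_force: [-0.2, 0.4, -0.6]
opening: 0.0071
grip_force: 45.6
```

>>> step_arm([
  {"travel": [0, 0, -0.003], "angular": [0, 0, 0], "gripper": 0},
  {"travel": [0, 0, -0.005], "angular": [0, 0, 0], "gripper": 0},
  {"travel": [0, 0, -0.005], "angular": [0, 0, 0], "gripper": 0},
])

```text
t: 23.95
tool_pos: [0.5009, 0.2234, 0.0973]
tool_rot: [0.346, 3.122, 0.0]
contact_force: [0.7, -0.7, -0.5]
opening: 0.0073
grip_force: 45.6
```

Seat is expected at TCP z≈0.0945, so I'm going down 3 mm more.

>>> step_arm([
  {"travel": [0, 0, -0.003], "angular": [0, 0, 0], "gripper": 0},
  {"travel": [0, 0, -0.004], "angular": [0, 0, 0], "gripper": 0},
  {"travel": [0, 0, -0.004], "angular": [0, 0, 0], "gripper": 0},
])

```text
t: 24.25
tool_pos: [0.5012, 0.2233, 0.0949]
tool_rot: [0.346, 3.121, 0.0]
contact_force: [0.9, -0.2, 1.1]
opening: 0.007
grip_force: 45.7
```

Run:
```python
from h import *
np.set_printoptions(precision=4,suppress=True)
shot('scene','scene10'); shot('wrist','wrist10')
# blue handle blobs in scene & wrist near the low rack
for f in('scene10','wrist10'):
    im=cv2.imread(f'pics/{f}.png');hsv=cv2.cvtColor(im,cv2.COLOR_BGR2HSV); m=cv2.inRange(hsv,(103,90,40),(125,255,255))
    k,l,st,c=cv2.connectedComponentsWithStats(m)
    for i in range(1,k):
        if st[i,4]>12: print(f,st[i],c[i])
    for nm,p in(('bay bar top',[.5003,.2232,.083]),('+x end exp',[.5453,.213,.009]),('-x end exp',[.4553,.234,.009])):print(nm,proj(f,p))
```

```text
scene10 [324 219   8   6  19] [327.2632 221.6842]
scene10 [341 230   9  25  92] [345.587  242.9457]
scene10 [274 288   8  16  55] [277.2545 295.7091]
bay bar top (np.float64(337.45381361084475), np.float64(222.54416883575635))
+x end exp (np.float64(322.69049971356395), np.float64(230.50519126549784))
-x end exp (np.float64(349.7061132342264), np.float64(256.601035059341))
wrist10 [ 310  139   18   78 1253] [318.5323 176.5922]
bay bar top (np.float64(318.6546724824601), np.float64(248.87773432879223))
+x end exp (np.float64(318.2899028234234), np.float64(266.3011533260674))
-x end exp (np.float64(319.68367319682653), np.float64(133.60871207721797))
```

Blue handle blobs show on both sides of the bar, at (327,222) and (345,243), and contact has begun. Releasing.

>>> step_arm([
  {"travel": [0, 0, 0], "angular": [0, 0, 0], "gripper": 0.1},
  {"travel": [0, 0, 0], "angular": [0, 0, 0], "gripper": 0.2},
  {"travel": [0, 0, 0], "angular": [0, 0, 0], "gripper": 0.3},
  {"travel": [0, 0, 0], "angular": [0, 0, 0], "gripper": 0.38},
  {"travel": [0, 0, 0.02], "angular": [0, 0, 0], "gripper": 0.38},
  {"travel": [0, 0, 0.05], "angular": [0, 0, 0], "gripper": 0.38},
  {"travel": [0, 0, 0.1], "angular": [0, 0, 0], "gripper": 0.38},
  {"travel": [0, 0, 0.17], "angular": [0, 0, 0], "gripper": 0.38},
  {"travel": [0, 0, 0.24], "angular": [0, 0, 0], "gripper": 0.42},
  {"travel": [0, 0, 0.25], "angular": [0, 0, 0], "gripper": 0.42},
])

```text
t: 25.35
tool_pos: [0.5035, 0.2242, 0.2529]
tool_rot: [0.345, 3.111, 0.008]
contact_force: [0.3, -0.3, 1.5]
opening: 0.0356
grip_force: 0.0
```

>>> step_arm([
  {"travel": [0, 0, 0], "angular": [0, 0, 0], "gripper": 0.42},
  {"travel": [0, 0, 0], "angular": [0, 0, 0], "gripper": 0.42},
])

```text
t: 25.55
tool_pos: [0.5, 0.2231, 0.2434]
tool_rot: [-0.346, -3.121, 0.001]
contact_force: [-0.5, 0.2, -0.2]
opening: 0.0358
grip_force: 0.0
```

Run:
```python
from h import *
shot('scene','scene11')
im=cv2.imread('pics/scene11.png');hsv=cv2.cvtColor(im,cv2.COLOR_BGR2HSV); m=cv2.inRange(hsv,(103,90,40),(125,255,255))
k,l,st,c=cv2.connectedComponentsWithStats(m)
for i in range(1,k):
    if st[i,4]>12: print(st[i],c[i])
```

```text
[324 221   7   4  14] [326.5        222.28571429]
[341 229   9  26 108] [345.2962963  242.88888889]
[274 288   8  16  56] [277.21428571 295.42857143]
```

nose_a stays hung. nose_b is next.

>>> step_arm([
  {"travel": [0.01, -0.02, 0.04], "angular": [0, 0, -0.12], "gripper": 0.42},
  {"travel": [0.02, -0.06, 0.05], "angular": [0, 0, -0.27], "gripper": 0.42},
  {"travel": [0.03, -0.1, 0.05], "angular": [0, 0, -0.42], "gripper": 0.42},
  {"travel": [0.04, -0.14, 0.05], "angular": [0, 0, -0.57], "gripper": 0.42},
  {"travel": [0.046, -0.18, 0.05], "angular": [0, 0, -0.72], "gripper": 0.42},
  {"travel": [0.046, -0.205, 0.05], "angular": [0, 0, -0.86], "gripper": 0.42},
  {"travel": [0.046, -0.205, 0.05], "angular": [0, 0, -0.86], "gripper": 0.42},
])

```text
t: 26.3
tool_pos: [0.5275, 0.0988, 0.2721]
tool_rot: [-1.363, -2.827, 0.003]
contact_force: [1.0, -0.1, 0.1]
opening: 0.0356
grip_force: 0.0
```

>>> step_arm([
  {"travel": [0.01, -0.03, 0], "angular": [0, 0, -0.12], "gripper": 0.42},
  {"travel": [0.02, -0.07, 0], "angular": [0, 0, -0.27], "gripper": 0.42},
  {"travel": [0.03, -0.11, 0], "angular": [0, 0, -0.42], "gripper": 0.42},
  {"travel": [0.04, -0.15, 0], "angular": [0, 0, -0.57], "gripper": 0.42},
  {"travel": [0.046, -0.18, -0.02], "angular": [0, 0, -0.72], "gripper": 0.42},
  {"travel": [0.046, -0.205, -0.06], "angular": [0, 0, -0.86], "gripper": 0.42},
  {"travel": [0.046, -0.205, -0.1], "angular": [0, 0, -0.86], "gripper": 0.42},
  {"travel": [0.046, -0.205, -0.1], "angular": [0, 0, -0.86], "gripper": 0.42},
  {"travel": [0.046, -0.205, -0.1], "angular": [0, 0, -0.86], "gripper": 0.42},
  {"travel": [0.046, -0.205, -0.1], "angular": [0, 0, -0.86], "gripper": 0.42},
])

```text
t: 27.3
tool_pos: [0.5565, -0.0221, 0.2158]
tool_rot: [2.22, 2.221, 0.002]
contact_force: [0.6, -0.3, 0.7]
opening: 0.0361
grip_force: 0.0
```

>>> step_arm([
  {"travel": [-0.002, -0.001, -0.01], "angular": [0, 0, 0], "gripper": 0.42},
  {"travel": [-0.002, -0.001, -0.04], "angular": [0, 0, 0], "gripper": 0.42},
  {"travel": [-0.002, -0.001, -0.07], "angular": [0, 0, 0], "gripper": 0.42},
  {"travel": [-0.002, -0.001, -0.1], "angular": [0, 0, 0], "gripper": 0.42},
  {"travel": [-0.002, -0.001, -0.13], "angular": [0, 0, 0], "gripper": 0.42},
  {"travel": [-0.002, -0.001, -0.153], "angular": [0, 0, 0], "gripper": 0.42},
  {"travel": [-0.002, -0.001, -0.153], "angular": [0, 0, 0], "gripper": 0.42},
  {"travel": [-0.002, -0.001, -0.153], "angular": [0, 0, 0], "gripper": 0.42},
])

```text
t: 28.1
tool_pos: [0.5549, -0.0233, 0.1232]
tool_rot: [2.222, 2.22, 0.0]
contact_force: [0.3, -0.1, 0.9]
opening: 0.0358
grip_force: 0.0
```

>>> step_arm([
  {"travel": [0, 0, 0], "angular": [0, 0, 0], "gripper": 0.2},
  {"travel": [0, 0, 0], "angular": [0, 0, 0], "gripper": 0},
  {"travel": [0, 0, 0], "angular": [0, 0, 0], "gripper": 0},
  {"travel": [0, 0, 0], "angular": [0, 0, 0], "gripper": 0},
  {"travel": [0, 0, 0], "angular": [0, 0, 0], "gripper": 0},
  {"travel": [0, 0, 0], "angular": [0, 0, 0], "gripper": 0},
  {"travel": [0, 0, 0], "angular": [0, 0, 0], "gripper": 0},
], squeeze=45)

```text
t: 28.8
tool_pos: [0.5556, -0.0234, 0.1242]
tool_rot: [2.221, 2.219, 0.002]
contact_force: [-0.2, 0.8, 6.1]
opening: 0.0069
grip_force: 45.4
```

>>> step_arm([
  {"travel": [0, 0, 0.02], "angular": [0, 0, 0], "gripper": 0},
  {"travel": [0, 0, 0.05], "angular": [0, 0, 0], "gripper": 0},
  {"travel": [0, 0, 0.09], "angular": [0, 0, 0], "gripper": 0},
  {"travel": [0, 0, 0.14], "angular": [0, 0, 0], "gripper": 0},
  {"travel": [0, 0, 0.19], "angular": [0, 0, 0], "gripper": 0},
  {"travel": [0, 0, 0.22], "angular": [0, 0, 0], "gripper": 0},
  {"travel": [0, 0, 0.25], "angular": [0, 0, 0], "gripper": 0},
  {"travel": [0, 0, 0.25], "angular": [0, 0, 0], "gripper": 0},
])

```text
t: 29.6
tool_pos: [0.5558, -0.0235, 0.2762]
tool_rot: [2.219, 2.217, 0.005]
contact_force: [-0.9, -0.3, -1.3]
opening: 0.0068
grip_force: 44.7
```

>>> step_arm([
  {"travel": [-0.01, 0.03, 0], "angular": [0, 0, 0.15], "gripper": 0},
  {"travel": [-0.02, 0.06, 0], "angular": [0, 0, 0.3], "gripper": 0},
  {"travel": [-0.03, 0.09, 0], "angular": [0, 0, 0.45], "gripper": 0},
  {"travel": [-0.045, 0.12, 0], "angular": [0, 0, 0.6], "gripper": 0},
  {"travel": [-0.058, 0.154, 0], "angular": [0, 0, 0.75], "gripper": 0},
  {"travel": [-0.058, 0.154, 0], "angular": [0, 0, 0.859], "gripper": 0},
  {"travel": [-0.058, 0.154, 0], "angular": [0, 0, 0.859], "gripper": 0},
])

```text
t: 30.3
tool_pos: [0.519, 0.0696, 0.2712]
tool_rot: [-1.36, -2.83, 0.002]
contact_force: [0.7, 0.3, -1.3]
opening: 0.0068
grip_force: 44.7
```

>>> step_arm([
  {"travel": [-0.01, 0.03, 0], "angular": [0, 0, 0.15], "gripper": 0},
  {"travel": [-0.02, 0.06, 0], "angular": [0, 0, 0.3], "gripper": 0},
  {"travel": [-0.03, 0.09, 0], "angular": [0, 0, 0.45], "gripper": 0},
  {"travel": [-0.045, 0.12, 0], "angular": [0, 0, 0.6], "gripper": 0},
  {"travel": [-0.058, 0.154, 0], "angular": [0, 0, 0.75], "gripper": 0},
  {"travel": [-0.058, 0.154, 0], "angular": [0, 0, 0.859], "gripper": 0},
  {"travel": [-0.058, 0.154, 0], "angular": [0, 0, 0.859], "gripper": 0},
  {"travel": [-0.058, 0.154, 0], "angular": [0, 0, 0.859], "gripper": 0},
  {"travel": [-0.058, 0.154, 0], "angular": [0, 0, 0.859], "gripper": 0},
])

```text
t: 31.2
tool_pos: [0.4851, 0.161, 0.2723]
tool_rot: [-0.353, -3.121, 0.0]
contact_force: [0.3, -0.2, -1.3]
opening: 0.0069
grip_force: 44.7
```

>>> step_arm([
  {"travel": [0.002, 0, -0.03], "angular": [0, 0, 0], "gripper": 0},
  {"travel": [0.002, 0, -0.08], "angular": [0, 0, 0], "gripper": 0},
  {"travel": [0.002, 0, -0.13], "angular": [0, 0, 0], "gripper": 0},
  {"travel": [0.002, 0, -0.17], "angular": [0, 0, 0], "gripper": 0},
  {"travel": [0.002, 0, -0.21], "angular": [0, 0, 0], "gripper": 0},
  {"travel": [0.002, 0, -0.245], "angular": [0, 0, 0], "gripper": 0},
  {"travel": [0.002, 0, -0.27], "angular": [0, 0, 0], "gripper": 0},
  {"travel": [0.002, 0, -0.281], "angular": [0, 0, 0], "gripper": 0},
  {"travel": [0.002, 0, -0.285], "angular": [0, 0, 0], "gripper": 0},
  {"travel": [0.002, 0, -0.285], "angular": [0, 0, 0], "gripper": 0},
])

```text
t: 32.2
tool_pos: [0.4868, 0.1615, 0.1023]
tool_rot: [0.349, 3.121, 0.0]
contact_force: [0.3, -0.4, 0.3]
opening: 0.0067
grip_force: 44.7
```

>>> step_arm([
  {"travel": [0, 0, -0.003], "angular": [0, 0, 0], "gripper": 0},
  {"travel": [0, 0, -0.006], "angular": [0, 0, 0], "gripper": 0},
  {"travel": [0, 0, -0.008], "angular": [0, 0, 0], "gripper": 0},
  {"travel": [0, 0, -0.008], "angular": [0, 0, 0], "gripper": 0},
])

```text
t: 32.6
tool_pos: [0.4864, 0.1615, 0.0971]
tool_rot: [0.349, 3.122, 0.0]
contact_force: [0.6, 0.8, -0.3]
opening: 0.0068
grip_force: 44.7
```

Run:
```python
from h import *
shot('scene','scene12')
im=cv2.imread('pics/scene12.png');hsv=cv2.cvtColor(im,cv2.COLOR_BGR2HSV); m=cv2.inRange(hsv,(78,70,40),(100,255,255))
k,l,st,c=cv2.connectedComponentsWithStats(m)
for i in range(1,k):
    if st[i,4]>10: print(st[i],c[i])
for p in([.4858,.161,.083],[.5308,.1506,.009],[.4408,.1714,.009]):print(proj('scene12',p))
```

```text
[364 216   8  24  73] [367.53424658 228.63013699]
[ 400  222   51   51 1171] [423.65072588 246.78394535]
(np.float64(359.6046459709589), np.float64(208.1730601645181))
(np.float64(343.74607049020244), np.float64(216.86211613348343))
(np.float64(371.02146200307646), np.float64(241.71042366656735))
```

The near handle sits where predicted: its end is at row ~240, against 241.7 predicted. Final lowering and release.

>>> step_arm([
  {"travel": [0, 0, -0.002], "angular": [0, 0, 0], "gripper": 0},
  {"travel": [0, 0, -0.003], "angular": [0, 0, 0], "gripper": 0},
  {"travel": [0, 0, -0.003], "angular": [0, 0, 0], "gripper": 0},
])

```text
t: 32.95
tool_pos: [0.4868, 0.1615, 0.0955]
tool_rot: [0.349, 3.121, 0.0]
contact_force: [1.7, -0.5, 0.6]
opening: 0.0069
grip_force: 44.8
```

>>> step_arm([
  {"travel": [0, 0, 0], "angular": [0, 0, 0], "gripper": 0.1},
  {"travel": [0, 0, 0], "angular": [0, 0, 0], "gripper": 0.2},
  {"travel": [0, 0, 0], "angular": [0, 0, 0], "gripper": 0.3},
  {"travel": [0, 0, 0], "angular": [0, 0, 0], "gripper": 0.38},
  {"travel": [0, 0, 0.02], "angular": [0, 0, 0], "gripper": 0.38},
  {"travel": [0, 0, 0.05], "angular": [0, 0, 0], "gripper": 0.38},
  {"travel": [0, 0, 0.1], "angular": [0, 0, 0], "gripper": 0.38},
  {"travel": [0, 0, 0.17], "angular": [0, 0, 0], "gripper": 0.38},
  {"travel": [0, 0, 0.24], "angular": [0, 0, 0], "gripper": 0.42},
  {"travel": [0, 0, 0.3], "angular": [0, 0, 0], "gripper": 0.42},
])

```text
t: 33.95
tool_pos: [0.4863, 0.1616, 0.2787]
tool_rot: [0.348, 3.12, 0.001]
contact_force: [0.6, 0.9, 0.9]
opening: 0.0358
grip_force: 0.0
```

>>> step_arm([
  {"travel": [0.0, -0.08, 0.04], "angular": [0, 0, 0], "gripper": 0.42},
  {"travel": [0.0, -0.16, 0.05], "angular": [0, 0, 0], "gripper": 0.42},
  {"travel": [0.0, -0.24, 0.05], "angular": [0, 0, 0], "gripper": 0.42},
  {"travel": [0.0, -0.3, 0.05], "angular": [0, 0, 0], "gripper": 0.42},
  {"travel": [0.0, -0.3, 0.05], "angular": [0, 0, 0], "gripper": 0.42},
  {"travel": [0.0, -0.3, 0.05], "angular": [0, 0, 0], "gripper": 0.42},
  {"travel": [0.0, -0.3, 0.05], "angular": [0, 0, 0], "gripper": 0.42},
])

```text
t: 34.65
tool_pos: [0.4862, -0.0176, 0.3055]
tool_rot: [0.347, 3.122, 0.001]
contact_force: [0.4, -0.7, -0.4]
opening: 0.0357
grip_force: 0.0
```

Run:
```python
from h import *
shot('scene','scene13');shot('top','top13')
s=cv2.imread('pics/scene13.png');t=cv2.imread('pics/top13.png')
A=cv2.resize(s[180:330,200:400],(800,600),interpolation=cv2.INTER_CUBIC)[:,:]
A=cv2.resize(A,(480,360)); B=cv2.resize(t[190:265,190:360],(800,353)); 
C=cv2.resize(s,(320,200));
o=np.zeros((600,800,3),np.uint8); o[:360,:480]=A; o[:200,480:]=C; o[360:,:]=cv2.resize(t[195:250,190:373],(800,240),interpolation=cv2.INTER_CUBIC); o[200:360,480:]=cv2.resize(t[80:330,0:500],(320,160))
cv2.imwrite('pics/f13.png',o)
```

```text
(no output)
```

View pics/f13.png

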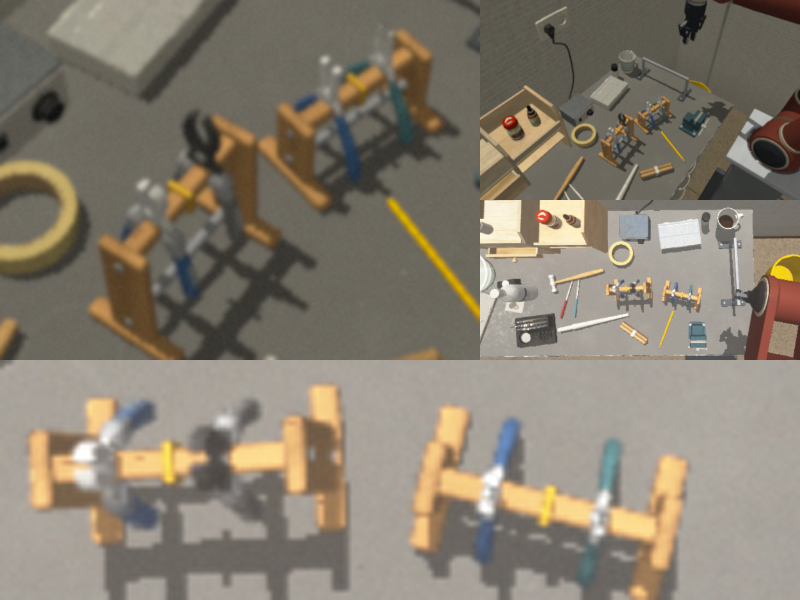

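All four hang astride their bars, one to a bay, and the rail is empty. The mug, tape and clamp are unmoved.

```bash
python3 -c "
from station import ctrl
print(ctrl.finish_job())"
```

```text
the job is handed in; nothing more can be done
None
```

I hung both cutters on the tall rack and both slim-nosed pliers on the low rack, one to a bay; nothing fell, the mug, tape and ring clamp were left alone, and the job is handed in at about 35 s.

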